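# Proof-pull a glued pendant cap on the bench pull tester

### The job

Proof-test the glued cap of the agate stone in the bench pull tester. First turn the black take-up knob in small steps until the red pointer, with the handle at rest, stands on the black zero line of the white scale, and let go of the knob; then draw the stirrup handle out against its spring until the red pointer stands in the green band of the load marker, never letting it reach the marker's red line, and keep it there for more than two seconds. Finish while still gripping the handle with the pointer in the green band, and leave the glue bottle, pliers, loupe, spare stone and marker pen where they are.

Things in the scene. Friction and masses are not known exactly. Their poses are not given: they have to be found in the camera images.
- pull_tester: Bench pull tester, fixed: blue base plate 350 x 145 x 12 mm, x -215 to +135, y -80 to +65 mm. Origin on the table; +x is the way the handle is drawn out, z up. Along x at y = 0, axis 43 mm high: stone on its carriage (x -162), spring barrel 23 mm thick in two bearing blocks (61 mm high), draw bar, stirrup handle. Scale bar at y -45 to -69, 42 mm high
- knob_grip (a point): Middle of the black round knurled take-up knob (30 mm across, 18 mm high) on its upright axis, 90 mm above the table, at tester x -162, y +39.5 mm. The bracket under it is 64 mm high, the rest near it lower. Counter-clockwise from above drives carriage, barrel, handle and pointer along +x, 6 mm per rad; clockwise drives them back. Stiff (0.14 N m); stays where left, even under the spring's load
- clamp_carriage (a joint): Place of the stone's carriage along tester x (m), moved by the knob only: 0 when the unloaded pointer rests exactly on the zero line, negative when the pointer stands short of it (toward the stone), positive beyond. Starts 5 to 12 mm short. Range -16 to +10 mm
- pointer_tip (a point): Tip of the red pointer on the draw bar, 2 mm wide; it moves along the tester's x over the scale, 4 mm above it. Its place = zero line + clamp_carriage + draw_bar
- zero_line (a point): Middle of the zero line, the full-width black line 3 mm wide on the white scale, at x = +42 mm, y = -56 mm, 42.5 mm above the table; its axes are those of the tester. The pointer is on it when it differs by less than 1.5 mm in x
- load_marker: Load marker clamped on the scale bar, white, 26 mm long, with a green band 6 mm wide and a red line 10 mm farther out (+x). Its origin is on the middle of the green band, in line with the pointer tip, and its axes are those of the tester; 28 to 50 mm beyond the zero line from start to start. The pointer is in the band when it is within 3 mm of the origin in x
- stirrup: Stirrup handle on the draw bar. Origin in the middle of its crossbar, 43 mm above the table, at tester x +115 mm when zeroed and at rest, y 0; axes as the tester's. Crossbar along y, 13 mm thick, 54 mm free between the side arms; from its centre 69 mm free on its -x side, nothing at +x, 31 mm down to the base plate. Take it from above, one finger on either x side of the bar
- draw_bar (a joint): How far the draw bar is pulled out of the spring barrel, in m: 0 at rest, grows as it is drawn along +x, range 0 to 70 mm. Its spring pulls it back with 2.2 N at rest and 0.18 N more per mm
- glue_bottle: Small standing glue bottle, 46 mm across, 144 mm high, loose; origin under its centre. Bystander
- loupe: Black and silver folding loupe, 30 x 58 x 14 mm, lying loose; origin under its centre. Bystander
- pliers: Red-handled pliers, 147 x 36 x 10 mm, lying loose; origin under their centre. Bystander
- spare_stone: Banded agate spindle stone, 22 x 52 x 19 mm, lying loose; origin under its centre. Bystander
- marker_pen: Black marker pen, 14 x 136 x 14 mm, lying loose; origin under its centre. Bystander

How it is judged:
By the outcome, as a careful person would: the job done as asked, in the order asked, and still so for the second after the job is handed in, while the arm keeps its last pose, push and grip.
It also fails if it takes over 64 s, if anything falls off the work surface, if the arm or the gripper's body presses on something with over 40 N, if the wrist force passes 120 N, or if a joint passes its speed limit or range.

### The arm

A 6-joint arm with a two-finger parallel gripper is mounted at the origin on a cart in front of the work surface, level with it; the furniture and walls round the work are solid. World frame = base frame: x ahead of the robot, y to its left, z up, the work surface at z = 0. Lengths are in mm, angles in rad, forces in N, time in s.
With the tool pointing down it reaches from about 300 to 950 mm from the base axis. Payload 3.1 kg.
Tool frame: the origin (TCP) lies between the finger pads; the fingertips stand 17 mm ahead of it and the grasp point (between the pads) lies 2 mm behind it; z points along the fingers, y is the line along which they close (so a half turn about z gives the same grasp; the last joint's range is limited). The gripper opens to 85 mm and grips with 20 to 120 N. Pads are 22 mm wide; open, the fingers measure 114 mm over their backs; the gripper's body (76 mm by 85 mm) begins 54 mm behind the grasp point. The pads swing forward as they close: fully open they stand 13 mm farther back than shut.
Start: joints at [1.12, 0.308, 1.634, -0, 1.2, -0.07], TCP at [232.315, 580.226, 248.272] pointing down, gripper open.
Joint ranges: [-3.06, 3.06], [-0.79, 1.96], [0.05, 2.63], [-1.19, 4.34], [0.05, 2.64], [-2.94, 2.94]. Speed limits (rad/s): [2.79, 2.79, 3.14, 3.14, 3.14, 3.14].

### API

Orientations are given as a rotation vector (axis times angle).
In Python, from station import robot, get_image gives the robot as it stands.
- The arm moves only by the tool apply_moves, never from a script. Its argument "series" is a list that holds one entry, the list of rows, each a list of 7 numbers: the shift along the tool's x, y, z in mm, then the turn, a rotation vector about the tool's x, y, z in degrees, then the finger opening in mm, from 0 to 85.4. A call has 1 to 12 rows; each row shifts and turns the commanded pose from where the row before left it, along the tool's axes as they then stand; what a row does not reach is not made up. A row lasts 1/8 s, in which the tool goes at most 62.5 mm and 10.7 degrees, less where a joint would pass 70% of its speed; a pose out of reach is approached as far as the arm can. A call is refused whole if a number of a shift passes 62.5 or a number of a turn 10.7, either way. A call with a gripper value outside its range is refused whole. The fingers move at their own pace and stop on an object; "squeeze" is the grip in N (left out, the last holds). Time passes only in rows, so rows that do not move let the fingers close. It gives the time, the measured TCP pose, the force, the opening and the grip force at its end, in the units of the state.
- robot.sense(): the state, without advancing time (a new reading comes with each control period).
- get_image(name): name is "scene" or "top" or "wrist"; returns a dict with "image" (400x640x3 uint8, red, green, blue), "range_z" (400x640 float32, mm along the optical axis (not along the pixel's ray), 0 where there is no reading), "fx", "fy", "cx", "cy" (pixels), "pose" (4x4, takes a point from camera to world coordinates); the wrist camera has in their place "mount" (4x4, takes a point from camera to tool coordinates, whose origin is the TCP and whose axes are the flange's). Camera axes: x right, y down, z forward; pixel columns grow to the right and rows downward; lengths in mm; the calibration is good to about 2 mm. A picture is of the moment at which its call begins: read the wrist's pose just before it.
- robot.finish_job(): hands the job in; it is judged then, once.
The state is a dict: "clock": time; "qpos": joint angles; "qd": joint speeds; "joint_efforts": joint torques, N m; "tcp_pos": TCP position; "orientation": TCP orientation; "wrist_force": force on the tool from outside, world axes, zero at the start; "ft_torque": the same for the moment, N m; "grip_width": opening from 0.0 (shut) to 1.0 (fully open); "finger_force": force on a finger pad.
Only numpy, scipy, OpenCV 4.12 (cv2) and the standard library are available. Lean on these libraries where they do the work, as an engineer would, in place of code of your own. Each camera call takes 0.05 s, during which the arm holds its last target. There are 200 camera calls.

## Working session

There is one attempt and no reset: what is moved stays moved. The work goes in short steps, Python scripts to look and compute and a tool call to move; the robot and the scene stay as the last step left them, time stands still between calls to the robot, and variables do not carry over. Pictures are saved under pics/ and viewed, at most 10 in all, crops included, and the job is handed in when it is done.

Besides the shell and the picture viewer there is one more tool, called after "Call:" by a JSON object that holds its "api" and its "payload", one argument or row to a line. apply_moves: Moves the arm, as the interface text tells. Its arguments: {"type":"object","properties":{"series":{"type":"array"},"squeeze":{"type":"number"}},"required":["series"]}

```bash
mkdir -p pics; cat > h.py <<'E'
import numpy as np, cv2
from scipy.spatial.transform import Rotation as R
from station import robot, get_image
def T():
    s=robot.sense(); M=np.eye(4); M[:3,:3]=R.from_rotvec(s["orientation"]).as_matrix(); M[:3,3]=s["tcp_pos"]; return M
def grab(n):
    M=T(); d=get_image(n); d["P"]=M@d["mount"] if n=="wrist" else d["pose"]; return d
def save(d,f,crop=None,k=1):
    im=d["image"][...,::-1]
    if crop: a,b,c,e=crop; im=im[b:e,a:c]
    cv2.imwrite("pics/"+f,cv2.resize(im,None,fx=k,fy=k,interpolation=cv2.INTER_CUBIC))
def px(d,u,v,z=None):
    r=np.array([(u-d["cx"])/d["fx"],(v-d["cy"])/d["fy"],1.]); P=d["P"]
    if z is None:
        return P[:3,:3]@(r*d["range_z"][int(v),int(u)])+P[:3,3]
    w=P[:3,:3]@r; return P[:3,3]+w*(z-P[2,3])/w[2]
E
python3 - <<'E'
from h import *
s=robot.sense(); print(s)
np.set_printoptions(precision=3,suppress=True); print(T())
for n in("top","scene"):
    d=grab(n); save(d,n+"0.png"); np.savez(n+"0.npz",**d); print(n,d["P"],d["fx"])
E
```

```text
{'clock': 0.0, 'qpos': array([ 1.12029056e+00,  3.08999394e-01,  1.63520502e+00, -8.35852761e-06,
        1.19972564e+00, -6.97193127e-02]), 'qd': array([ 0.00259856, -0.00072679,  0.00166358, -0.00093447,  0.00210223,
        0.00079381]), 'joint_efforts': array([ 1.86718768e-03, -4.15248549e+01, -2.76669985e+01, -5.09744336e-05,
        1.01578984e-02,  2.43401809e-05]), 'tcp_pos': array([231.97161088, 579.49622702, 247.04175042]), 'orientation': array([-0.59441339, -3.08423977,  0.00355054]), 'wrist_force': array([ 0.31130453,  0.93467638, -0.56176393]), 'ft_torque': array([ 0.03816931,  0.02981543, -0.00524194]), 'finger_force': 0.0, 'grip_width': 0.9991411608720377}
[[ -0.928   0.372  -0.001 231.972]
 [  0.372   0.928  -0.002 579.496]
 [  0.     -0.002  -1.    247.042]
 [  0.      0.      0.      1.   ]]
top [[   0.027   -0.989    0.146  290.964]
 [  -0.999   -0.031   -0.026   74.702]
 [   0.031   -0.145   -0.989 1427.117]
 [   0.       0.       0.       1.   ]] 425.1582175128884
scene [[   0.63    -0.511    0.584 -144.887]
 [  -0.776   -0.397    0.49  -465.946]
 [  -0.018   -0.762   -0.647  787.391]
 [   0.       0.       0.       1.   ]] 413.48688299620056
```

View pics/top0.png

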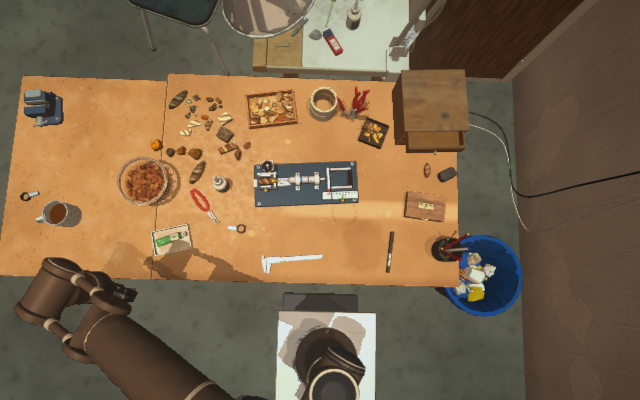

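The top view shows the tester (about 253–358, 162–207), with its knob at about (267,167), the stirrup at about (342,177) and the scale at about (340,197). I'll enlarge it.

```bash
python3 - <<'E'
from h import *
d=dict(np.load("top0.npz")); save(d,"top0c.png",(245,155,365,215),6.5)
E
```

```text
(no output)
```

View pics/top0c.png

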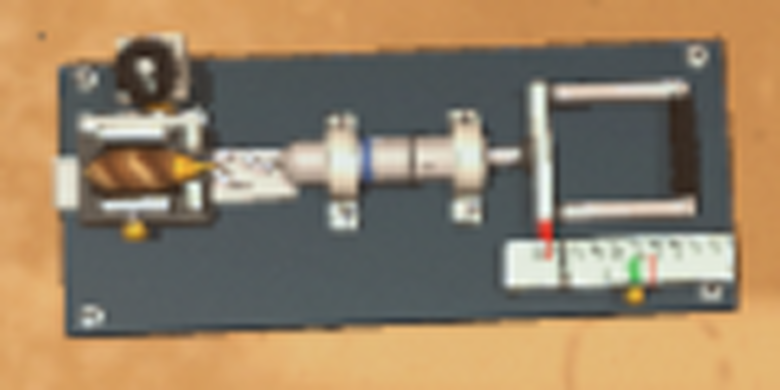

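The crop shows the plate corners at crop pixels (62,65), (722,42), (737,308) and (68,335). The knob top is at (148,70), the pointer at (547,240), the zero line at (563,263), the green band at (634,270) and the crossbar at (682,148).

```bash
cat >> h.py <<'E'
def tester(C):  # fit pose from corner world xy, order TL,TR,BR,BL
    L=np.array([[-215,65],[135,65],[135,-80],[-215,-80]],float); C=np.array(C)[:,:2]
    lc,cc=L.mean(0),C.mean(0); U,S,Vt=np.linalg.svd((L-lc).T@(C-cc)); Q=(U@Vt).T
    t=cc-Q@lc; return Q,t,(C-(L@Q.T+t))
E
python3 - <<'E'
from h import *
np.set_printoptions(precision=3,suppress=True)
d=dict(np.load("top0.npz"))
f=lambda u,v,z:px(d,245+(u+.5)/6.5-.5,155+(v+.5)/6.5-.5,z)
Q,t,e=tester([f(*p,12) for p in[(62,65),(722,42),(737,308),(68,335)]])
print(Q,t,e,sep="\n"); print("yaw",np.arctan2(Q[1,0],Q[0,0]))
for n,p in dict(knob=(148,70,99),ptr=(547,240,46.5),zero=(563,263,42.5),green=(634,270,45),bar=(682,148,49)).items():
    w=f(*p); print(n,w,Q.T@(w[:2]-t))
print("expect knob",Q@[-162,39.5]+t,"bar",Q@[106,0]+t)
print(d["range_z"][165:169,265:270])
M=T();print("tool y in tester",Q.T@M[:2,1])
E
```

```text
[[ 0.071  0.997]
 [-0.997  0.071]]
[582.262  41.316]
[[-1.08  -1.914]
 [-1.591  1.54 ]
 [ 1.414  2.016]
 [ 1.256 -1.642]]
yaw -1.499778893047549
knob [608.805 205.045  99.   ] [-161.434   38.094]
ptr [539.917   4.422  46.5  ] [ 33.797 -44.856]
zero [529.023  -4.206  42.5  ] [ 41.629 -56.336]
green [526.146 -40.254  45.   ] [ 77.382 -61.763]
bar [589.349 -63.275  49.   ] [104.83   -0.352]
expect knob [610.168 205.71 ] bar [589.784 -64.417]
[[1354.055 1352.244 1350.197 1355.753 1354.143]
 [1356.234 1351.179 1353.424 1354.128 1355.743]
 [1351.865 1358.741 1350.43  1354.998 1348.475]
 [1351.481 1354.703 1353.14  1352.824 1354.355]]
tool y in tester [-0.9    0.437]
```

Call:
{"api": "apply_moves", "payload": {
  "series": [
    [[-40.8,-17.2,0,0,0,0,85],[-40.8,-17.2,0,0,0,0,85],[-40.8,-17.2,0,0,0,0,85],[-40.8,-17.2,0,0,0,0,85],[-40.8,-17.2,0,0,0,0,85],[-40.8,-17.2,0,0,0,0,85],[-40.8,-17.2,0,0,0,0,85],[-40.8,-17.2,0,0,0,0,85],[-40.8,-17.2,0,0,0,0,85],[-40.8,-17.2,0,0,0,0,85],[-40.8,-17.2,0,0,0,0,85],[-40.8,-17.2,0,0,0,0,85]]
  ]
}}

```text
clock: 1.6
tcp_pos: [610.7, 205.4, 247.6]
orientation: [-0.594, -3.084, 0.001]
wrist_force: [-0.1, 0.4, 0.1]
grip_width: 1.001
finger_force: 0.0
```

Call:
{"api": "apply_moves", "payload": {
  "series": [
    [[0,0,20,0,0,0,85],[0,0,20,0,0,0,60],[0,0,0,0,0,0,60],[0,0,0,0,0,0,60]]
  ]
}}

```text
clock: 2.1
tcp_pos: [609.3, 207.6, 207.9]
orientation: [-0.592, -3.084, 0.0]
wrist_force: [-0.4, 0.2, 0.6]
grip_width: 0.704
finger_force: 0.0
```

```bash
python3 - <<'E'
from h import *
np.set_printoptions(precision=3,suppress=True)
M=T();print(M); print(robot.sense()["qpos"],robot.sense()["clock"])
d=grab("wrist"); save(d,"w1.png"); np.savez("w1.npz",**d); print(d["mount"],d["fx"])
E
```

```text
[[ -0.929   0.37   -0.001 609.314]
 [  0.37    0.929  -0.    207.593]
 [  0.001  -0.     -1.    207.913]
 [  0.      0.      0.      1.   ]]
[ 0.261  0.382  1.62   0.     1.14  -0.931] 2.1
[[  -0.      -0.946   -0.325   84.188]
 [   1.      -0.      -0.       0.106]
 [   0.      -0.325    0.946 -126.108]
 [   0.       0.       0.       1.   ]] 293.73806374338113
```

View pics/w1.png

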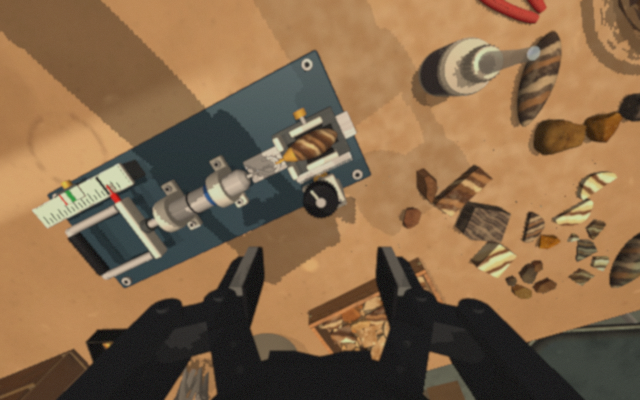

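The wrist view shows the knob centre at about (320,199) and the whole tester, with the red pointer at about (115,198). I'll measure these.

```bash
python3 - <<'E'
from h import *
np.set_printoptions(precision=2,suppress=True)
d=dict(np.load("w1.npz")); M=T()
for p in [(320,199,99),(308,65,15),(357,175,15),(126,282,15)]:
    w=px(d,*p); print(w, (M[:3,:3].T@(w-M[:3,3])))
Q,t,e=tester([px(d,*p,12) for p in[(370.5,175),(124,289),(50,194),(317,50)]]); print(Q,t,e)
E
```

```text
[608.14 208.39  99.  ] [  1.93   0.   109.69]
[499.82 238.75  15.  ] [113.83 -11.95 193.64]
[624.49 246.54  15.  ] [  0.91  41.45 193.71]
[648.22 -74.01  15.  ] [-139.85 -247.51  193.64]
[[ 0.07  1.  ]
 [-1.    0.07]] [583.8   44.86] [[-2.43 -3.13]
 [-0.74 -0.24]
 [ 1.72  4.81]
 [ 1.45 -1.44]]
```

Call:
{"api": "apply_moves", "payload": {
  "series": [
    [[1,0,29,0,0,0,60],[0,0,29,0,0,0,60],[0,0,29,0,0,0,60],[0,0,20,0,0,0,60],[0,0,9,0,0,0,60],[0,0,0,0,0,0,45],[0,0,0,0,0,0,26],[0,0,0,0,0,0,20],[0,0,0,0,0,0,20],[0,0,0,0,0,0,20]]
  ],
  "squeeze": 40
}}

```text
clock: 3.4
tcp_pos: [610.4, 207.8, 93.7]
orientation: [0.594, 3.082, 0.003]
wrist_force: [0.3, 3.5, 4.2]
grip_width: 0.332
finger_force: 40.2
```

```bash
python3 - <<'E'
from h import *
s=robot.sense(); print(s["wrist_force"],s["finger_force"],s["grip_width"]*85.4,s["tcp_pos"],s["qpos"])
d=grab("wrist"); save(d,"w2.png",k=1.25); np.savez("w2.npz",**d)
E
```

```text
[0.25490204 3.45538752 4.17174746] 40.19517893437296 28.371347728092925 [610.43301649 207.84995692  93.74648016] [ 2.60327150e-01  5.16952100e-01  1.68270508e+00  9.21233590e-04
  9.38629167e-01 -9.30109981e-01]
```

View pics/w2.png

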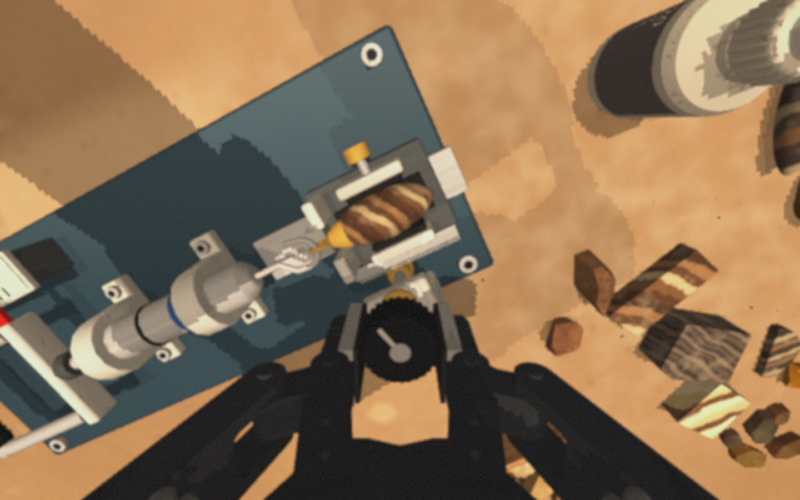

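The knob is centred between the pads at about (400,345) in the enlarged picture. Now I'll turn it counter-clockwise in small steps.

Call:
{"api": "apply_moves", "payload": {
  "series": [
    [[0,0,0,0,0,-6,20],[0,0,0,0,0,-6,20],[0,0,0,0,0,-6,20],[0,0,0,0,0,-6,20],[0,0,0,0,0,-6,20],[0,0,0,0,0,-6,20],[0,0,0,0,0,-6,20],[0,0,0,0,0,-6,20],[0,0,0,0,0,-6,20],[0,0,0,0,0,-6,20],[0,0,0,0,0,0,20],[0,0,0,0,0,0,20]]
  ]
}}

```text
clock: 4.95
tcp_pos: [610.5, 207.1, 93.7]
orientation: [-1.027, 2.966, -0.001]
wrist_force: [0.6, 2.0, 5.4]
grip_width: 0.337
finger_force: 40.3
```

```bash
python3 - <<'E'
from h import *
s=robot.sense(); print(s["wrist_force"],s["finger_force"],s["ft_torque"],s["tcp_pos"],s["qpos"])
d=grab("top"); np.savez("top1.npz",**d)
a=d["image"][155:215,245:365,::-1]; 
d2=grab("wrist"); np.savez("w3.npz",**d2); b=d2["image"][...,::-1]
a=cv2.resize(a,(800,400),interpolation=cv2.INTER_CUBIC); b=cv2.resize(b,(320,200))
cv2.imwrite("pics/c1.png",np.vstack([a,np.hstack([b,np.zeros((200,480,3),np.uint8)])]))
E
```

```text
[0.55715663 2.02003802 5.36159888] 40.34570380405057 [ 0.39839642 -0.08622447  0.08135682] [610.5178565  207.13008695  93.72722496] [ 2.59683265e-01  5.16976252e-01  1.68271315e+00 -3.30490912e-04
  9.39030713e-01 -1.97738376e+00]
```

View pics/c1.png

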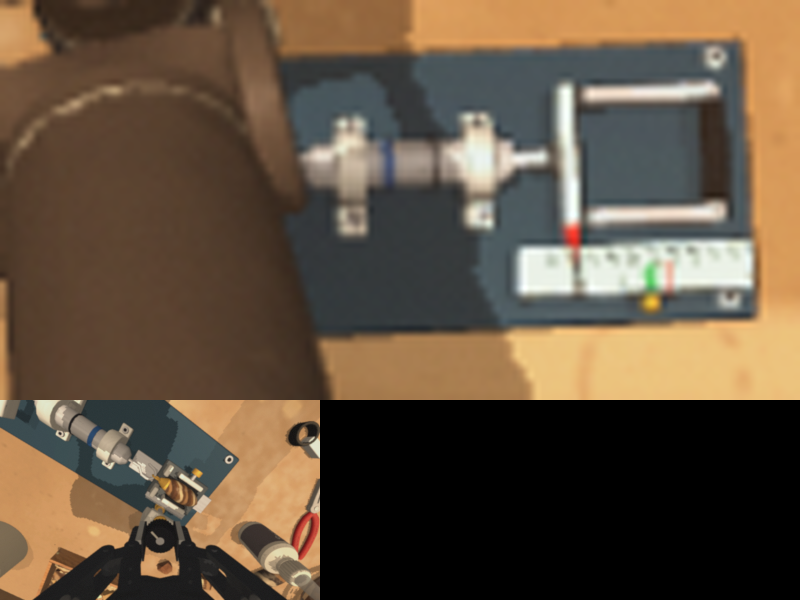

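The pointer (about 573) is just short of the zero line (about 577), roughly 1.6 mm. I'll turn 14° more, release, and inspect from close above the scale.

Call:
{"api": "apply_moves", "payload": {
  "series": [
    [[0,0,0,0,0,-5,20],[0,0,0,0,0,-5,20],[0,0,0,0,0,-4,20],[0,0,0,0,0,0,20],[0,0,0,0,0,0,20],[0,0,0,0,0,0,60],[0,0,0,0,0,0,60],[0,0,0,0,0,0,60],[0,0,-20,0,0,0,60],[0,0,-40,0,0,0,60],[0,0,-40,0,0,0,60],[0,0,0,0,0,0,60]]
  ]
}}

```text
clock: 6.55
tcp_pos: [612.9, 208.0, 198.9]
orientation: [-1.377, 2.812, -0.004]
wrist_force: [0.8, -0.3, 0.1]
grip_width: 0.705
finger_force: 0.0
```

```bash
python3 - <<'E'
from h import *
np.set_printoptions(precision=3,suppress=True)
print(T(),robot.sense()["qpos"])
M=T(); yaw=np.arctan2(M[1,1],M[0,1]); print(yaw)
# go so that camera looks at zero line with yaw 1.642 : zero in world
Q=np.array([[.071,.997],[-.997,.071]]); t=np.array([582.5,43.]); print("zero",Q@[42,-56]+t,"bar",Q@[115,0]+t)
E
```

```text
[[ -0.613  -0.79    0.011 612.856]
 [ -0.79    0.613   0.003 207.976]
 [ -0.009  -0.007  -1.    198.874]
 [  0.      0.      0.      1.   ]] [ 0.26   0.391  1.627 -0.     1.112 -2.222]
2.4815961094903978
zero [529.65  -2.85] bar [590.665 -71.655]
```

Call:
{"api": "apply_moves", "payload": {
  "series": [
    [[0,0,0,0,0,9.6,60],[0,0,0,0,0,9.6,60],[0,0,0,0,0,9.6,60],[0,0,0,0,0,9.6,60],[0,0,0,0,0,9.6,60],[8,-44,0,0,0,0,60],[8,-44,0,0,0,0,60],[8,-44,20,0,0,0,60],[8,-44,30,0,0,0,60],[8,-44,30,0,0,0,60],[0,0,20,0,0,0,60],[0,0,0,0,0,0,60]]
  ]
}}

```text
clock: 8.05
tcp_pos: [583.3, -15.0, 90.2]
orientation: [0.113, -3.135, -0.002]
wrist_force: [1.0, -0.6, 0.2]
grip_width: 0.701
finger_force: 0.0
```

Call:
{"api": "apply_moves", "payload": {
  "series": [
    [[0,0,0,0,0,0,60],[0,0,0,0,0,0,60]]
  ]
}}

```text
clock: 8.3
tcp_pos: [586.7, -14.3, 93.7]
orientation: [-0.117, 3.137, -0.0]
wrist_force: [0.1, 1.0, 0.1]
grip_width: 0.701
finger_force: 0.0
```

```bash
python3 - <<'E'
from h import *
np.set_printoptions(precision=3,suppress=True)
print(T(),robot.sense()["qpos"])
d=grab("wrist"); save(d,"w4.png",k=1.25); np.savez("w4.npz",**d)
E
```

```text
[[ -0.997  -0.075   0.003 586.658]
 [ -0.075   0.997  -0.    -14.29 ]
 [ -0.003  -0.     -1.     93.711]
 [  0.      0.      0.      1.   ]] [-0.099  0.424  1.827  0.     0.888 -1.744]
```

View pics/w4.png

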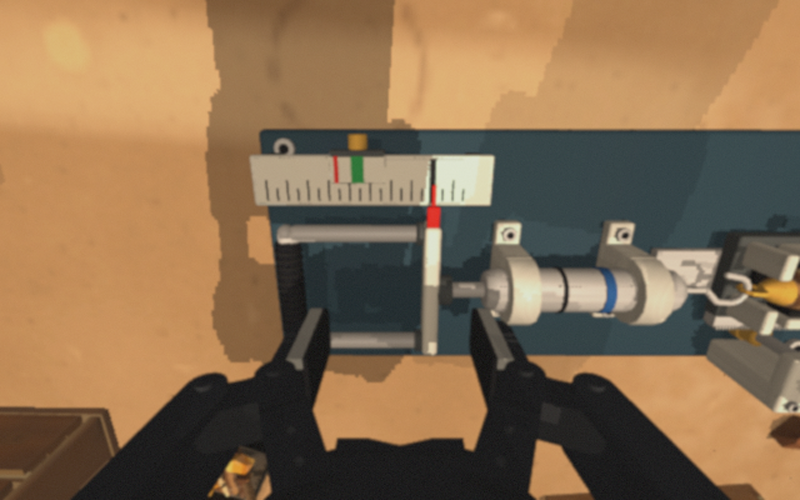

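The pointer sits close to the black zero line at about (433,175). The green band is at about (358,169) and the red line at about (336,168). I'll enlarge it to check.

```bash
python3 - <<'E'
from h import *
d=dict(np.load("w4.npz")); save(d,"w4c.png",(260,115,370,180),7)
E
```

```text
(no output)
```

View pics/w4c.png

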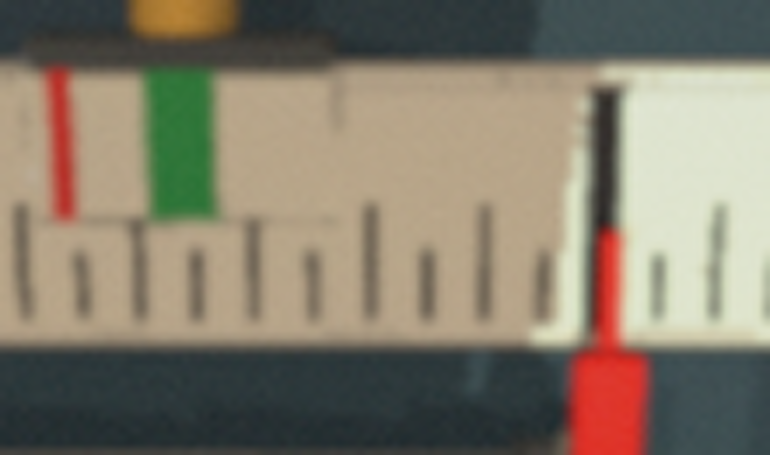

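Allowing for the pointer's 4 mm parallax, it is on the zero line within about 0.2 mm. Now I'll compute the move to the crossbar.

```bash
python3 - <<'E'
from h import *
np.set_printoptions(precision=2,suppress=True)
d=dict(np.load("w4.npz")); M=T(); I=np.linalg.inv(M)
f=lambda u,v,z:(I@np.r_[px(d,u,v,z),1])[:3]
c=lambda u,v,z:f(260+u/7,115+v/7,z)
print(M[:3,3]); print("zero",c(606,200,42.5),"ptr",c(609.5,240,46.5),"green",c(182,150,44.5),"red",c(62,150,44.5))
for p in [(292,285,49.5),(290,250,49.5),(280,285,49.5),(303,285,49.5)]: print("bar",f(p[0]/1.25,p[1]/1.25,p[2]))
Y=c(606,200,42.5)[1]; print("expected bar y", Y-73)
print("arms x",f(350/1.25,234/1.25,49.5),f(370/1.25,340/1.25,49.5))
E
```

```text
[586.53 -14.42  93.61]
zero [56.78 16.53 50.96] ptr [54.03 16.56 46.97] green [ 61.28 -19.45  48.96] red [ 61.29 -29.55  48.97]
bar [  4.34 -54.41  44.12]
bar [ 23.28 -53.58  44.07]
bar [  4.34 -60.53  44.12]
bar [  4.34 -48.81  44.12]
expected bar y -56.46652604145118
arms x [ 31.52 -23.67  44.04] [-28.19 -15.56  44.19]
```

Call:
{"api": "apply_moves", "payload": {
  "series": [
    [[1,-28,0,0,0,0,60],[0,-27.5,0,0,0,0,60],[0,0,0,0,0,0,60],[0,0,20,0,0,0,60],[0,0,20,0,0,0,60],[0,0,9,0,0,0,60],[0,0,0,0,0,0,60],[0,0,0,0,0,0,40],[0,0,0,0,0,0,25],[0,0,0,0,0,0,15],[0,0,0,0,0,0,5],[0,0,0,0,0,0,5]]
  ],
  "squeeze": 50
}}

```text
clock: 9.85
tcp_pos: [589.0, -71.3, 44.0]
orientation: [-0.115, 3.138, -0.001]
wrist_force: [-1.4, -2.0, 3.5]
grip_width: 0.129
finger_force: 48.7
```

```bash
cat > m.py <<'E'
from h import *
import sys
np.set_printoptions(precision=2,suppress=True)
s=robot.sense(); print(s["clock"],s["wrist_force"],s["finger_force"],s["grip_width"]*85.4,s["tcp_pos"])
d=grab("wrist"); np.savez("cur.npz",**d); im=d["image"].astype(int)
if len(sys.argv)>1: save(d,sys.argv[1],k=1.25)
r,g,b=im[...,0],im[...,1],im[...,2]
red=(r>130)&(r-g>80)&(r-b>80); red[190:]=0; grn=(g-r>40)&(g-b>30); grn[190:]=0
for n,m in(("red",red),("grn",grn)):
    k,l,st,ce=cv2.connectedComponentsWithStats(m.astype(np.uint8))
    for i in range(1,k):
        if st[i][4]>15: print(n,st[i],ce[i])
E
python3 m.py w5.png
```

```text
9.85 [-1.38 -2.01  3.53] 48.68179142475128 10.991659701046885 [588.95 -71.28  44.01]
red [380 141   5  28 106] [381.89 154.08]
red [485 173   8  17  88] [488.9  181.09]
grn [398 141  15  29 378] [404.78 154.63]
```

View pics/w5.png

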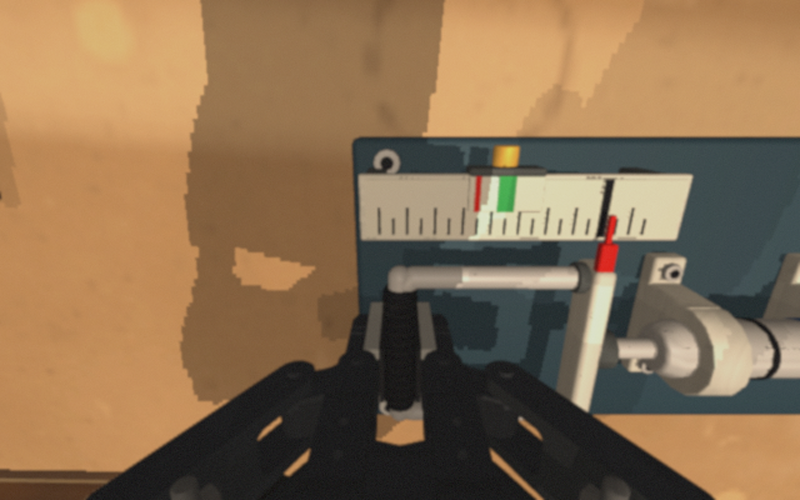

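The bar is gripped between the pads at about (400,345), and the pointer is still at zero at about (610,228). Now I'll draw it out slowly, most of the way first.

Call:
{"api": "apply_moves", "payload": {
  "series": [
    [[0,-4,0,0,0,0,5],[0,-4,0,0,0,0,5],[0,-4,0,0,0,0,5],[0,-4,0,0,0,0,5],[0,-4,0,0,0,0,5],[0,-4,0,0,0,0,5],[0,-4,0,0,0,0,5],[0,-3,0,0,0,0,5],[0,-1,0,0,0,0,5],[0,0,0,0,0,0,5],[0,0,0,0,0,0,5]]
  ]
}}

```text
clock: 11.28
tcp_pos: [591.0, -100.1, 43.9]
orientation: [-0.112, 3.139, 0.007]
wrist_force: [-1.2, 6.1, 5.8]
grip_width: 0.135
finger_force: 49.2
```

```bash
python3 m.py w6.png; python3 - <<'E'
from h import *
d=dict(np.load("cur.npz")); save(d,"w6c.png",(420,125,560,215),5.5)
E
```

```text
11.275 [-1.17  6.08  5.78] 49.21328365802765 11.49048563778824 [ 591.02 -100.09   43.91]
red [445 141   8  28 120] [448.49 154.31]
red [485 172   8  18  88] [488.64 180.69]
grn [464 140  17  29 358] [471.59 154.3 ]
```

View pics/w6c.png

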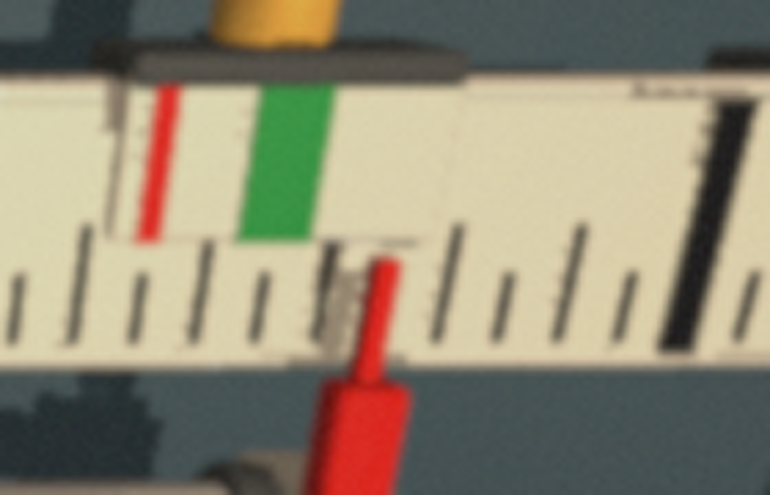

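The pointer tip is at crop (386,265), short of the green band. I'll compute the remaining distance.

```bash
python3 - <<'E'
from h import *
np.set_printoptions(precision=2,suppress=True)
d=dict(np.load("cur.npz")); M=T(); I=np.linalg.inv(M)
c=lambda u,v,z:(I@np.r_[px(d,420+u/5.5,125+v/5.5,z),1])[:3]
print("ptr",c(386,265,46.5),c(368,375,46.5),"zero",c(735,110,42.5),c(678,340,42.5),"green",c(298,90,44.5),c(274,240,44.5),"red",c(150,240,44.5))
E
```

```text
ptr [52.3  74.22 -2.3 ] [43.16 74.49 -2.3 ] zero [ 63.82 101.85   1.81] [ 44.84 102.05   1.82] green [65.72 65.97 -0.34] [53.84 66.08 -0.34] red [53.86 56.18 -0.38]
```

Call:
{"api": "apply_moves", "payload": {
  "series": [
    [[0,-2,0,0,0,0,5],[0,-2,0,0,0,0,5],[0,-2,0,0,0,0,5],[0,-2,0,0,0,0,5],[0,-0.8,0,0,0,0,5],[0,0,0,0,0,0,5],[0,0,0,0,0,0,5],[0,0,0,0,0,0,5],[0,0,0,0,0,0,5]]
  ]
}}

```text
clock: 12.45
tcp_pos: [591.6, -108.3, 43.9]
orientation: [-0.112, 3.14, 0.008]
wrist_force: [-0.6, 8.5, 6.3]
grip_width: 0.133
finger_force: 49.3
```

```bash
python3 m.py w7.png; python3 - <<'E'
from h import *
d=dict(np.load("cur.npz")); save(d,"w7c.png",(430,125,570,215),5.5)
E
```

```text
12.45 [-0.58  8.47  6.26] 49.269222021102905 11.377185036803638 [ 591.62 -108.28   43.91]
red [464 140   8  29 120] [467.43 154.02]
red [485 172   8  18  87] [488.6  180.75]
grn [482 140  18  29 368] [490.51 153.96]
```

View pics/w7c.png

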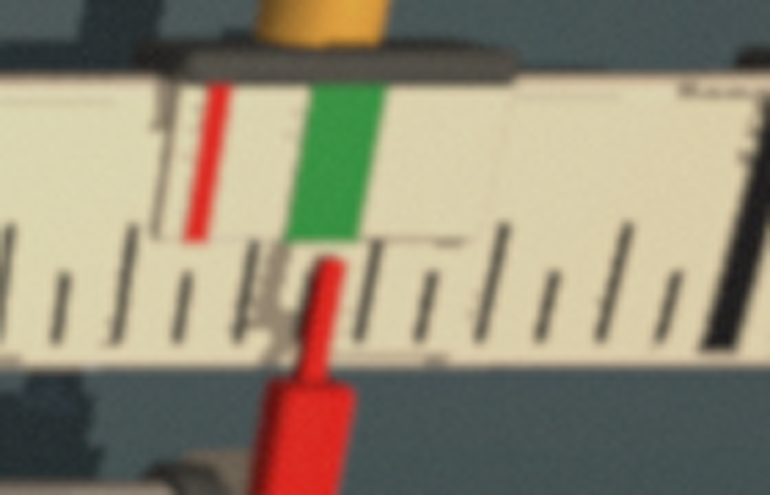

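The pointer at crop (331,265) now lines up with the green band at about (322,240). I'll hold there.

Call:
{"api": "apply_moves", "payload": {
  "series": [
    [[0,0,0,0,0,0,5],[0,0,0,0,0,0,5],[0,0,0,0,0,0,5],[0,0,0,0,0,0,5],[0,0,0,0,0,0,5],[0,0,0,0,0,0,5],[0,0,0,0,0,0,5],[0,0,0,0,0,0,5],[0,0,0,0,0,0,5],[0,0,0,0,0,0,5],[0,0,0,0,0,0,5],[0,0,0,0,0,0,5]]
  ]
}}

```text
clock: 14.0
tcp_pos: [591.6, -108.3, 43.9]
orientation: [-0.112, 3.139, 0.008]
wrist_force: [0.3, 7.9, 6.9]
grip_width: 0.132
finger_force: 49.3
```

Call:
{"api": "apply_moves", "payload": {
  "series": [
    [[0,0,0,0,0,0,5],[0,0,0,0,0,0,5],[0,0,0,0,0,0,5],[0,0,0,0,0,0,5],[0,0,0,0,0,0,5],[0,0,0,0,0,0,5],[0,0,0,0,0,0,5],[0,0,0,0,0,0,5],[0,0,0,0,0,0,5],[0,0,0,0,0,0,5],[0,0,0,0,0,0,5],[0,0,0,0,0,0,5]]
  ]
}}

```text
clock: 15.5
tcp_pos: [591.6, -108.3, 43.9]
orientation: [-0.112, 3.139, 0.008]
wrist_force: [-0.7, 8.6, 7.0]
grip_width: 0.13
finger_force: 49.3
```

```bash
python3 m.py; python3 - <<'E'
from h import *
np.set_printoptions(precision=2,suppress=True)
d=dict(np.load("cur.npz")); I=np.linalg.inv(T())
c=lambda u,v,z:(I@np.r_[px(d,430+u/5.5,125+v/5.5,z),1])[:3]
print(c(331,265,46.5),c(324,240,44.5))
E
```

```text
15.5 [-0.65  8.65  7.04] 49.27065432071686 11.133841673219733 [ 591.64 -108.27   43.91]
red [464 140   8  29 120] [467.43 154.02]
red [485 172   8  18  87] [488.6  180.75]
grn [482 140  18  29 367] [490.53 153.93]
[52.25 74.27 -2.24] [53.79 74.52 -0.24]
```

The pointer is stable, about 0.3 mm from the centre of the band, after more than 3 s of holding.

```bash
python3 -c "
from station import robot
print(robot.finish_job())"
```

```text
the job is handed in; nothing more can be done
None
```

The job is handed in: the pointer was set to within about 0.2 mm of the zero line and the knob released, then the handle was drawn until the pointer stood about 0.3 mm from the green band's centre, held there 3 s and still gripped, with the loose items untouched.

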